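# Isolate and lock out the drill's air supply

## Task

Before the drill is worked on, isolate its compressed air: pinch the two yellow release tabs on the red shut-off knob to free it (never force it round against its latch), turn it clockwise all the way to shut, and let go so that both tabs spring out and latch. Then push the orange lock-out slide fully in under the knob. Leave the blue regulator knob and the things standing on the bench as they are.

Things in the scene. Friction and masses are not known exactly. Their poses are not given: they have to be found in the camera images.
- air_unit: Compressed-air unit bolted to the bench, 300 mm long (y), 100 mm deep (x). Three heads 70 x 70 mm, tops 180 mm up: bright shut-off valve at y = 0, filter at y = +74 mm, regulator at +148 mm; pipes go down at y = -68 and +208 mm. Origin on the bench under the shut-off knob's axis; z up; -x is its front, with gauge and lock-out slide. Fixed.
- knob_grip (a point): On the upright axis of the red shut-off knob, midway between its two yellow tabs, 220 mm above the bench; turns with the knob. x: along the red bar to its end with the white pointer; y: from tab_b to tab_a; z: up. Bar 68 mm long (x), 30 mm wide (y), top 20 mm above this point; 41 mm over the two tabs, 31 mm with both pressed. The space round the bar above the skirt is free.
- valve_top (a point): On the knob's axis, on the valve head's top face, 180 mm above the bench; axes as the air unit's. The knob's black skirt (diameter 76 mm) stands on it, its top 18 mm above this point; green mark at +y: open; red mark at -45 degrees (towards +x, -y): shut.
- shutoff_knob (a joint): Turn of the knob (rad), clockwise seen from above: 0 open (pointer to the unit's +y), 2.36 shut, firm stop at 2.39. Latched at 0 (play 0.04) and at shut (from about 2.30 to the stop) until both tabs are pressed; over 2 N m forces the latch. Let go in between, it stays put, its tabs held 3 mm in, and can be turned on; at shut they snap out. Takes about 0.12 N m.
- tab_a (a joint): How far the yellow release tab on the knob's +y side is pressed in towards the axis (m): 0 sprung out, 0.005 fully pressed. 4 N to start it, 8 N fully in; the knob is free from about 0.004 on. Tab 28 mm long (x), from 14 mm below to 12 mm above knob_grip, in the middle of the bar's long side.
- tab_b (a joint): The same for the release tab on the knob's -y side.
- slide_face (a point): Middle of the front face of the orange lock-out slide's thumb plate (44 mm wide along y, 24 mm high, 6 mm thick), in front of the valve, 68 mm before the knob's axis when out, 184 mm above the bench. Axes as the air unit's; it is pushed along +x, towards the knob. The space in front of and below the plate is free.
- lock_slide (a joint): Travel of the lock-out slide (m): 0 out, 0.012 fully in at a firm stop. About 3 N moves it; it stays where it is left. Its tongue enters a slot in the knob's skirt only when the knob is shut; otherwise it meets the skirt at about 0.004.
- regulator_mark (a point): White mark on top of the blue regulator knob, near its rim, 20 mm from its axis, 228 mm above the bench. That knob, diameter 52 mm, stands 148 mm along the unit's +y from the shut-off knob's axis. To be left alone.
- oil_bottle: Yellow oil bottle with red cap, diameter 64 mm, 170 mm high, origin at the middle of its foot. Bystander beside the valve.
- hole_saw: Orange hole saw standing mouth down, diameter 68 mm, 85 mm high with its shank, origin at the middle of its foot. Bystander in front of the regulator.
- drill_crate: Wooden crate of drills, 110 x 170 mm, about 125 mm high over the drills, origin at the middle of its underside. Bystander behind the unit.

How it is judged (in metres and radians):
On the way, in this order (a step that is already met when the one before it is completed fails the run):
1. the shut-off knob is turned clockwise to shut and both tabs have sprung out and latched (value of joint shutoff_knob above 2.27 rad and value of joint each of tab_a, tab_b below 0.0015 m), for 0.2 s.
2. the lock-out slide is pushed fully in (value of joint lock_slide above 0.0105 m), for 0.2 s.
At the end, for the whole second after the job is handed in: The shut-off knob stands at shut (turned more than 2.27 rad), both tabs are out (pressed less than 1.5 mm) and the lock-out slide is fully in (more than 10.5 mm of 12) (all of step 1 and value of joint lock_slide above 0.0105 m); the robot touches nothing.
It fails at once if the knob is forced round against its latch, without both tabs pressed in (value of joint shutoff_knob between 0.15 and 2.2 rad and value of joint any of tab_a, tab_b below 0.002 m).
It fails at once if the regulator knob is turned (its mark moves more than 5 mm) (distance of regulator_mark from where it was at the start of the episode above 0.005 m).
It fails at once if the oil bottle is pushed away (more than 20 mm) (distance of oil_bottle from where it was at the start of the episode above 0.02 m).
It fails at once if the hole saw is pushed away (more than 20 mm) (distance of hole_saw from where it was at the start of the episode above 0.02 m).
It fails at once if the drill crate is pushed away (more than 20 mm) (distance of drill_crate from where it was at the start of the episode above 0.02 m).
It also fails if it takes over 64 s, if anything falls off the work surface, if the arm or the gripper's body presses on something with over 40 N, if the wrist force passes 120 N, or if a joint passes its speed limit or range.

## Robot

A 6-joint arm with a two-finger parallel gripper is mounted at the origin on the work surface. World frame = base frame: x ahead of the robot, y to its left, z up, the work surface at z = 0. Lengths are in m, angles in degrees, forces in N, time in s.
With the tool pointing down it reaches from about 0.325 to 0.9 m from the base axis. Payload 3.5 kg.
Tool frame: the origin (TCP) lies midway between the tips of the shut fingers; the grasp point (between the pads) lies 19 mm behind it; z points along the fingers, y is the direction in which the jaws open and shut (so a half turn about z gives the same grasp; the last joint's range is limited). The gripper opens to 85 mm and grips with 20 to 120 N. Pads are 22 mm wide; open, the fingers measure 114 mm over their backs; the gripper's body (76 mm by 85 mm) begins 54 mm behind the grasp point. The pads swing forward as they close: fully open they stand 13 mm farther back than shut.
Start: joints at [64.95, 15.837, -1.513, 72.651, 0, 84.076], TCP at [0.205, 0.59, 0.231] pointing down, gripper open.
Joint ranges: [-178.77, 178.77], [-48.84, 107.48], [-61.69, 71.31], [-111.58, 123.2], [-90, 87.43], [-180, 180]. Speed limits (degrees/s): [147.25, 147.25, 180, 180, 180, 180].

## Interface

Orientations are given as [roll, pitch, yaw] about the fixed x, y, z axes, in that order (R = Rz(yaw) Ry(pitch) Rx(roll)).
In Python, from cell import r, vision gives the robot as it stands.
- The arm moves only by the tool drive_tool, never from a script. Its argument "commands" is text: rows parted by semicolons, each of 5 numbers parted by spaces: the opening, from 0 (shut) to 1 (fully open), then the shift along the world's x, y, z in m, then the turn about the world's z in degrees. A call has 1 to 12 rows; each row shifts and turns the pose as measured when the row begins; what a row does not reach is not made up. A row lasts 1/12 s, in which the tool goes at most 41.7 mm and 7.16 degrees, less where a joint would pass 70% of its speed; a pose out of reach is approached as far as the arm can. A call is refused whole if a number of a shift passes 0.0417 or a number of a turn 7.16, either way. A call with a gripper value outside its range is refused whole. The fingers move at their own pace and stop on an object; "newtons" is the grip in N (left out, the last holds). Time passes only in rows, so rows that do not move let the fingers close. It gives the time, the measured TCP pose, the force and the opening at its end, in the units of the state.
- r.sense(): the state, without advancing time (a new reading comes with each control period).
- vision.capture(name): name is "scene" or "top" or "wrist"; returns a dict with "img" (480x640x3 uint8, red, green, blue), "z_map" (480x640 float32, m along the optical axis (not along the pixel's ray), 0 where there is no reading), "fx", "fy", "cx", "cy" (pixels), "origin" and "rotation" of the camera in the world; the wrist camera has in their place "mount" (4x4, takes a point from camera to tool coordinates, whose origin is the TCP and whose axes are the flange's). Camera axes: x right, y down, z forward; pixel columns grow to the right and rows downward; lengths in m; the calibration is good to about 2 mm. A picture is of the moment at which its call begins: read the wrist's pose just before it.
- r.job_done(): hands the job in, once; it reports no verdict.
The state is a dict: "time_s": time; "joint_positions": joint angles; "qd": joint speeds; "effort": joint torques, N m; "position": TCP position; "eef_rot": TCP orientation; "force": force on the tool from outside, world axes, zero at the start; "wrist_torque": the same for the moment, N m; "finger_gap": finger opening in m.
Only numpy, scipy, OpenCV 4.12 (cv2) and the standard library are available. Lean on these libraries where they do the work, as an engineer would, in place of code of your own. Each camera call takes 0.05 s, during which the arm holds its last target.

## Working session

There is one attempt and no reset: what is moved stays moved. The work goes in short steps, Python scripts to look and compute and a tool call to move; the robot and the scene stay as the last step left them, time stands still between calls to the robot, and variables do not carry over. Pictures are saved under pics/ and viewed, and the job is handed in when it is done.

Besides the shell and the picture viewer there is one more tool, called after "Emit:" by a JSON object that holds its "api" and its "payload", one argument or row to a line. drive_tool: Moves the arm, as the interface text tells. Its arguments: {"type":"object","properties":{"commands":{"type":"string"},"newtons":{"type":"number"}},"required":["commands"]}

```bash
mkdir -p pics; cat > h.py <<'E'
import numpy as np, cv2
from cell import r, vision
def cap(n):
    s=r.sense(); c=vision.capture(n); c['s']=s; return c
def save(c,name,crop=None,k=1):
    im=c['img'][:,:,::-1]
    if crop: x0,y0,x1,y1=crop; im=im[y0:y1,x0:x1]
    im=cv2.resize(im,None,fx=k,fy=k,interpolation=cv2.INTER_CUBIC); cv2.imwrite('pics/'+name+'.png',im)
def pose(c):
    if 'origin' in c: return np.array(c['rotation']),np.array(c['origin'])
    from scipy.spatial.transform import Rotation as R
    s=c['s']; Rt=R.from_euler('xyz',s['eef_rot'],degrees=True).as_matrix(); M=np.array(c['mount'])
    return Rt@M[:3,:3], Rt@M[:3,3]+np.array(s['position'])
def ray(c,u,v):
    R_,o=pose(c); return R_@np.array([(u-c['cx'])/c['fx'],(v-c['cy'])/c['fy'],1]),o
def pt(c,u,v):
    d,o=ray(c,u,v); return o+d*c['z_map'][int(round(v)),int(round(u))]
def atz(c,u,v,z):
    d,o=ray(c,u,v); return o+d*(z-o[2])/d[2]
E
python3 - <<'E'
from h import *
print(r.sense())
for n in ['scene','top','wrist']:
    c=cap(n); save(c,n+'0'); np.savez(n+'0.npz',**{k:v for k,v in c.items() if k!='s'})
    print(n,c.get('origin'),c.get('rotation'),c.get('mount'),c['fx'])
E
```

```text
{'time_s': 0.0, 'joint_positions': array([ 6.49493676e+01,  1.58810780e+01, -1.59831104e+00,  7.26503329e+01,
       -1.01469422e-03,  8.40755060e+01]), 'qd': array([ 0.08673154,  0.01396079, -0.01524898, -0.00519521, -0.06928439,
        0.04704401]), 'effort': array([-3.10415544e-04, -4.45513308e+01,  2.95198900e+01,  1.63297076e-02,
       -8.49339790e-05, -3.49012595e-06]), 'position': array([0.20446399, 0.5897839 , 0.23012529]), 'eef_rot': array([-1.79870866e+02, -1.23803211e-02,  1.60873849e+02]), 'force': array([ 0.52309965,  0.89963728, -0.57579506]), 'wrist_torque': array([0.00809713, 0.00865282, 0.00706749]), 'finger_gap': 0.08512573858141693}
scene [1.06935751 0.0799931  0.6573179 ] [-135.89328143   -1.13459317  103.07165963] None 461.1076219979826
top [ 0.51452235 -0.00124011  0.88659388] [-174.32821079    1.5322964   -91.57344742] None 464.7455132734439
wrist None None [[-6.38174007e-04 -9.55927039e-01 -2.93603624e-01  7.42369806e-02]
 [ 9.99999792e-01 -5.83130650e-04 -2.75008589e-04 -9.16425883e-04]
 [ 9.16788742e-05 -2.93603739e-01  9.55927213e-01 -1.43540335e-01]
 [ 0.00000000e+00  0.00000000e+00  0.00000000e+00  1.00000000e+00]] 384.02449292387297
```

```bash
sed -i "s/if 'origin' in c: return .*/from scipy.spatial.transform import Rotation as R\n    if 'origin' in c: return R.from_euler('xyz',c['rotation'],degrees=True).as_matrix(),np.array(c['origin'])/" h.py; cat h.py | sed -n 10,16p
```

```text
from scipy.spatial.transform import Rotation as R
    if 'origin' in c: return R.from_euler('xyz',c['rotation'],degrees=True).as_matrix(),np.array(c['origin'])
    from scipy.spatial.transform import Rotation as R
    s=c['s']; Rt=R.from_euler('xyz',s['eef_rot'],degrees=True).as_matrix(); M=np.array(c['mount'])
    return Rt@M[:3,:3], Rt@M[:3,3]+np.array(s['position'])
def ray(c,u,v):
    R_,o=pose(c); return R_@np.array([(u-c['cx'])/c['fx'],(v-c['cy'])/c['fy'],1]),o
```

View pics/scene0.png

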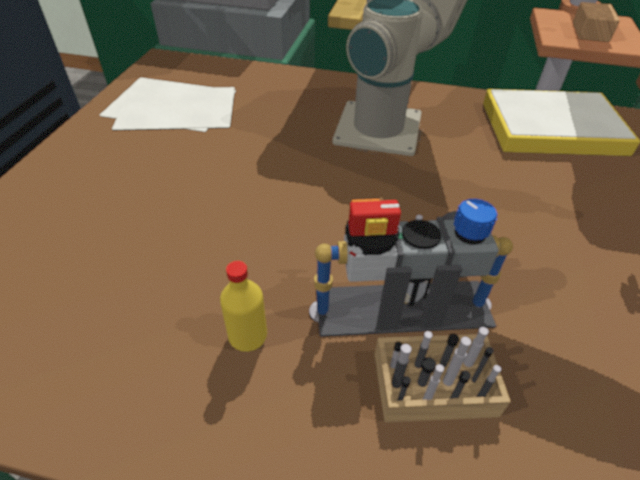

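View pics/top0.png

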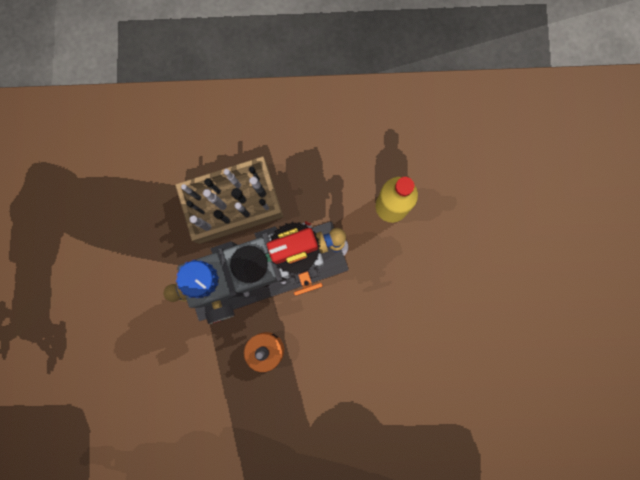

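View pics/wrist0.png

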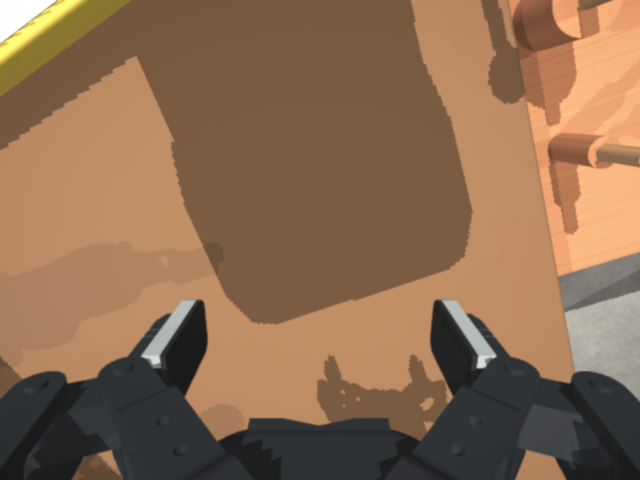

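The scene and top views show the unit, with the red knob at (293,245) in top, the pointer to the left (towards the blue regulator at (197,280)), and the slide plate at (307,288). I'll enlarge the top view.

```bash
python3 - <<'E'
from h import *
c=cap('top'); save(c,'top1',(160,200,360,350),4)
for u,v in [(170,240),(480,240),(320,100)]: print(atz(c,u,v,0))
s=cap('scene'); save(s,'scene1',(300,180,520,345),3.6)
E
```

```text
[0.63221079 0.31266629 0.        ]
[ 0.61390976 -0.28288088  0.        ]
[0.90257309 0.01422525 0.        ]
```

View pics/top1.png

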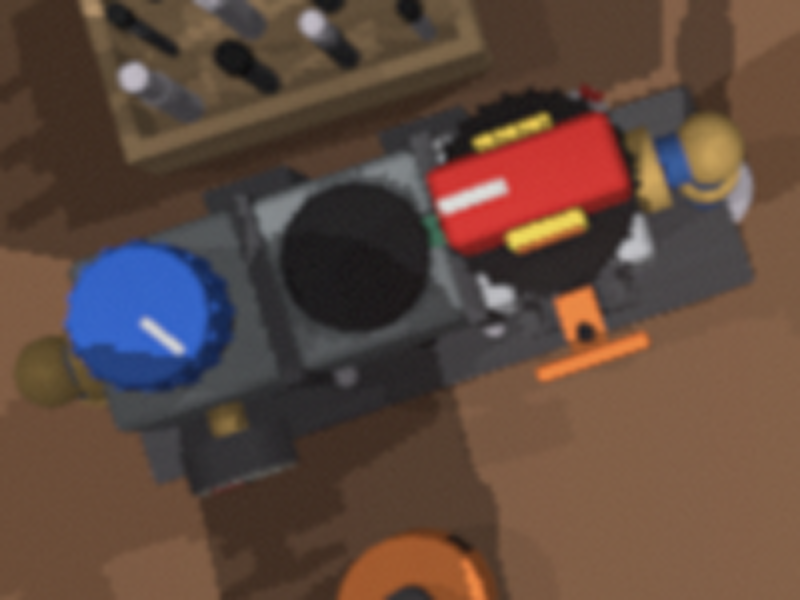

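View pics/scene1.png

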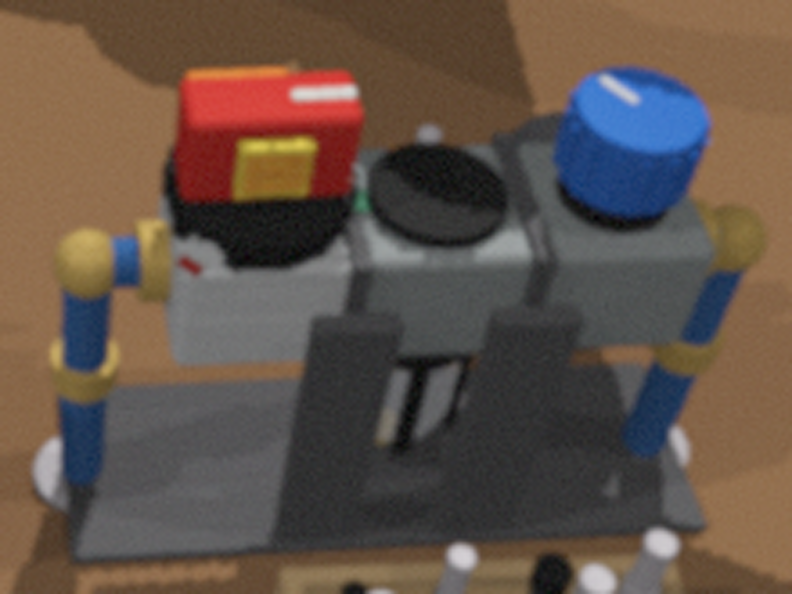

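```bash
cat > red.py <<'E'
from h import *
def cloud(c):
    v,u=np.mgrid[0:480,0:640]; z=c['z_map'].astype(float); R_,o=pose(c)
    P=np.stack([(u-c['cx'])/c['fx']*z,(v-c['cy'])/c['fy']*z,z],-1)@R_.T+o
    P[z==0]=np.nan; return P
def ana(n):
    c=cap(n);P=cloud(c);im=c['img'].astype(int);R,G,B=im[...,0],im[...,1],im[...,2]
    near=(np.hypot(P[...,0]-.6,P[...,1]-.1)<.25)
    for nm,m,zl in [('red',((R>110)&(G<70)&(B<70))|((R>170)&(G>170)&(B>170)),(.23,.25)),('blue',((B>120)&(R<90))|((R>150)&(G>150)&(B>150)),(.222,.236)),('or',(R>150)&(G>60)&(G<140)&(B<80),(.165,.205)),('yel',(R>150)&(G>130)&(B<100),(.2,.24))]:
        k=m&near&(P[...,2]>zl[0])&(P[...,2]<zl[1]); p=P[k]
        if len(p)<8: print(n,nm,len(p));continue
        (cx,cy),(a,b),t=cv2.minAreaRect(p[:,:2].astype(np.float32)*1000)
        d=np.linalg.svd(p[:,:2]-p[:,:2].mean(0),full_matrices=False)[2][0]
        print(n,nm,len(p),'rect',round(cx,1),round(cy,1),round(a,1),round(b,1),round(t,1),'mean',p.mean(0).round(4),'z',np.percentile(p[:,2],[5,50,95]).round(4),'dir',np.degrees(np.arctan2(d[1],d[0])).round(1))
if __name__=='__main__':
    for n in ['top','scene']: ana(n)
E
python3 red.py
python3 - <<'E'
from h import *
c=cap('top')
f=lambda x,y,z:atz(c,160+x/4,200+y/4,z).round(4)
print('corners',[f(*p,.24) for p in [(430,178),(600,115),(630,185),(455,250)]])
print('blue rim ctr',f(140,312,.228),'pointer',f(438,206,.24),f(508,186,.24))
print('slide',f(540,375,.196),f(648,338,.196), 'cap',f(356,256,.19))
E
```

```text
top red 928 rect 588.9 55.8 30.2 67.5 16.9 mean [0.5889 0.0544 0.2393] z [0.237  0.2394 0.2413] dir 107.6
top blue 935 rect 547.2 197.7 50.7 49.8 31.2 mean [0.5468 0.1967 0.2278] z [0.2257 0.2279 0.2297] dir -83.3
top or 278 rect 608.6 -35.8 96.9 243.0 25.1 mean [0.5536 0.0194 0.188 ] z [0.1678 0.1887 0.1965] dir 132.5
top yel 132 rect 589.2 56.1 41.6 27.3 18.5 mean [0.5845 0.0545 0.2312] z [0.2286 0.2313 0.2331] dir -161.7
scene red 643 rect 571.5 105.5 29.9 180.0 18.4 mean [0.5942 0.052  0.2381] z [0.232  0.2392 0.241 ] dir 108.2
scene blue 742 rect 546.6 193.3 50.1 51.5 33.8 mean [0.5491 0.1931 0.2274] z [0.2233 0.2278 0.2293] dir 129.6
scene or 232 rect 613.9 -31.6 56.4 252.7 44.4 mean [ 0.6517 -0.0905  0.1748] z [0.1686 0.1703 0.1963] dir -45.0
scene yel 77 rect 605.0 58.2 7.4 26.6 24.5 mean [0.6053 0.0582 0.2312] z [0.2289 0.2315 0.2326] dir 109.3
corners [array([0.5897, 0.0895, 0.24  ]), array([0.6102, 0.0292, 0.24  ]), array([0.5851, 0.0193, 0.24  ]), array([0.5641, 0.0811, 0.24  ])]
blue rim ctr [0.5462 0.1957 0.228 ] pointer [0.5798 0.0868 0.24  ] [0.5861 0.0621 0.24  ]
slide [0.5202 0.056  0.196 ] [0.5327 0.0156 0.196 ] cap [0.5668 0.125  0.19  ]
```

```bash
python3 - <<'E'
from red import *
c=cap('top');P=cloud(c)
A=np.array([.589,.0555]);t=np.radians(16.7);ex=np.array([np.cos(t),np.sin(t)]);ey=np.array([-ex[1],ex[0]])
d=P[...,:2]-A; X=d@ex;Y=d@ey;Z=P[...,2]
for x in range(-120,121,20):
    print(x,[int(1000*np.nanmax(np.where((abs(X-x/1e3)<.01)&(abs(Y-y/1e3)<.01),Z,-1))) for y in range(-160,200,20)])
m=(abs(X)<.04)&(abs(Y)<.06)
# top-of-bar fit
k=(Z>.236)&(np.hypot(X,Y)<.045); p=P[k][:,:2]
print(cv2.minAreaRect((p*1000).astype(np.float32)))
E
```

```text
-120 [2, 3, 4, 3, 2, 3, 2, 4, 2, 4, 4, 3, 44, 48, 48, 49, 2, 3]
-100 [5, 3, 3, 2, 2, 3, 3, 4, 3, 4, 2, 3, 3, 36, 46, 4, 4, 3]
-80 [3, 3, 2, 3, 3, 4, 4, 3, 3, 3, 2, 4, 3, 2, 3, 2, 4, 3]
-60 [2, 3, 3, 2, 4, 2, 3, 198, 198, 197, 6, 5, 7, 5, 161, 170, 169, 4]
-40 [3, 3, 3, 4, 8, 9, 181, 199, 200, 199, 183, 182, 182, 184, 183, 180, 182, 181]
-20 [2, 3, 2, 3, 157, 158, 240, 240, 241, 241, 240, 189, 189, 188, 229, 231, 230, 227]
0 [4, 3, 2, 2, 164, 166, 240, 242, 242, 243, 241, 190, 190, 189, 230, 230, 231, 229]
20 [112, 2, 5, 4, 160, 161, 240, 240, 241, 242, 239, 189, 190, 191, 228, 230, 230, 224]
40 [116, 2, 2, 4, 7, 10, 181, 199, 200, 199, 183, 181, 181, 182, 183, 180, 180, 181]
60 [112, 2, 5, 3, 4, 7, 4, 1, -1000, -1000, -1000, -1000, 3, 3, 2, -1000, 2, 3]
80 [2, 3, 2, 3, 4, 3, 3, 3, 3, 51, 52, 54, 52, 50, 53, 44, 44, 37]
100 [3, 2, 2, 3, 2, 3, 3, 2, 3, 51, 70, 52, 93, 80, 84, 52, 100, 52]
120 [3, 2, 2, 3, 3, 4, 2, 2, 3, 53, 73, 63, 96, 82, 85, 100, 100, 54]
((589.1199340820312, 55.6953125), (29.914949417114258, 67.72880554199219), 18.025251388549805)
```

Emit:
{"api": "drive_tool", "payload": {
  "commands": "1 0.01 -0.014 0.025 5.5;1 0.016 -0.022 0.025 5.5;1 0.016 -0.022 0.025 5.5;1 0.016 -0.022 0.02 5.5;1 0.016 -0.022 0 5.5;1 0.016 -0.022 0 5.5;1 0.016 -0.022 0 5.5;1 0.016 -0.022 0 5.5;1 0.016 -0.022 0 5.5;1 0.016 -0.022 0 5.5;1 0.016 -0.022 0 5.5;1 0.016 -0.022 0 5.5",
  "newtons": 40
}}

```text
time_s: 1.45
position: [0.3942, 0.3262, 0.3315]
eef_rot: [-179.8, 0.6, -129.3]
force: [0.5, -0.0, 0.3]
finger_gap: 0.0853
```

Emit:
{"api": "drive_tool", "payload": {
  "commands": "1 0.018 -0.025 0 5;1 0.018 -0.025 0 5;1 0.018 -0.025 0 5;1 0.018 -0.025 0 5;1 0.018 -0.025 0 5;1 0.018 -0.025 0 5;1 0.018 -0.025 0 5;1 0.018 -0.025 0 5;1 0.018 -0.025 0 5;1 0.012 -0.017 0 4;1 0.008 -0.01 0 3;1 0.003 -0.004 0 2"
}}

```text
time_s: 2.45
position: [0.5889, 0.0512, 0.3335]
eef_rot: [-179.5, 0.7, -72.7]
force: [0.5, 0.7, 0.1]
finger_gap: 0.0854
```

```bash
python3 - <<'E'
from red import *
print(r.sense()['position'],r.sense()['eef_rot'],r.sense()['joint_positions'].round(1))
ana('wrist');c=cap('wrist');save(c,'w1')
E
```

```text
[0.58888515 0.0511917  0.33353473] [-179.45516498    0.67821685  -72.65011175] [  -1.7   10.2    3.5   83.1    0.8 -109. ]
wrist red 4306 rect 571.1 106.1 29.6 180.3 18.1 mean [0.5894 0.0498 0.2405] z [0.2382 0.2407 0.242 ] dir 108.5
wrist blue 2418 rect 546.4 187.5 52.7 42.6 15.4 mean [0.5472 0.1866 0.2281] z [0.2236 0.2287 0.2298] dir -158.3
wrist or 863 rect 579.0 27.7 101.9 91.9 20.4 mean [0.5374 0.0319 0.1896] z [0.1681 0.1898 0.1973] dir 163.6
wrist yel 714 rect 588.6 52.8 42.0 28.4 17.5 mean [0.5894 0.0512 0.2316] z [0.2229 0.2327 0.2338] dir -161.8
```

View pics/w1.png

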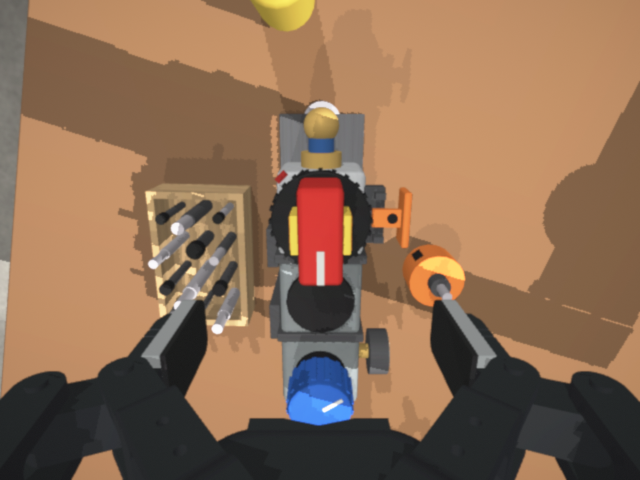

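```bash
python3 - <<'E'
from red import *
for n in ['wrist','top']:
  c=cap(n);print(c['s']['position'].round(4),c['s']['eef_rot'].round(2));P=cloud(c);im=c['img'].astype(int);Z=P[...,2]
  k=(Z>.236)&(Z<.246)&(np.hypot(P[...,0]-.589,P[...,1]-.055)<.05)
  print(n,cv2.minAreaRect((P[k][:,:2]*1000).astype(np.float32)))
  k=(im[...,0]>130)&(im[...,1]>110)&(im[...,2]<100)&(Z>.226)&(Z<.236)&(np.hypot(P[...,0]-.589,P[...,1]-.055)<.05)
  print(n,'tabs',cv2.minAreaRect((P[k][:,:2]*1000).astype(np.float32)))
E
```

```text
[0.5883 0.052  0.3335] [-179.48    0.71  -72.79]
wrist ((588.6347045898438, 52.06892013549805), (30.012842178344727, 66.94580841064453), 17.61112403869629)
wrist tabs ((588.6693725585938, 52.67894744873047), (42.220184326171875, 27.90522003173828), 17.926481246948242)
[0.5876 0.0529 0.3336] [-179.49    0.74  -72.78]
top ((591.8762817382812, 26.351612091064453), (11.8685302734375, 22.502094268798828), 79.14627838134766)
top tabs ((0.0, 0.0), (0.0, 0.0), 0.0)
```

Emit:
{"api": "drive_tool", "payload": {
  "commands": "1 0 0 0 0;1 0 0 0 0;1 0 0 0 0;1 0 0 0 0"
}}

```text
time_s: 2.98
position: [0.5856, 0.0561, 0.3344]
eef_rot: [-179.5, 0.8, -72.6]
force: [-0.2, 0.6, -0.5]
finger_gap: 0.0855
```

```bash
python3 - <<'E'
from red import *
for n in ['wrist']*3:
  c=cap(n);print(c['s']['position'].round(4),c['s']['eef_rot'].round(2));P=cloud(c);Z=P[...,2]
  k=(Z>.236)&(Z<.246)&(np.hypot(P[...,0]-.589,P[...,1]-.055)<.05)
  print(n,cv2.minAreaRect((P[k][:,:2]*1000).astype(np.float32)))
E
```

```text
[0.5856 0.0561 0.3344] [-179.47    0.77  -72.63]
wrist ((588.6174926757812, 52.258460998535156), (30.02022933959961, 67.06044006347656), 17.75372886657715)
[0.5856 0.0561 0.3344] [-179.47    0.77  -72.62]
wrist ((588.66259765625, 52.330810546875), (29.993709564208984, 66.99353790283203), 18.20806312561035)
[0.5857 0.056  0.3344] [-179.47    0.77  -72.63]
wrist ((588.8294067382812, 52.11494445800781), (29.959123611450195, 66.76424407958984), 18.32626724243164)
```

Emit:
{"api": "drive_tool", "payload": {
  "commands": "1 0.002 -0.001 -0.015 0;1 0.001 -0.001 -0.02 0;1 0 0 -0.02 0;1 0 0 -0.02 0;1 0 0 -0.02 0;1 0 0 -0.015 0;1 0 0 -0.01 0;1 0 0 0 0"
}}

```text
time_s: 3.8
position: [0.5899, 0.0545, 0.2125]
eef_rot: [-179.1, 0.6, -72.6]
force: [-0.2, 0.2, -0.0]
finger_gap: 0.0855
```

```bash
python3 - <<'E'
from red import *
for n in ['wrist']*3:
  c=cap(n);print(c['s']['position'].round(4),c['s']['eef_rot'].round(2));P=cloud(c);Z=P[...,2]
  k=(Z>.236)&(Z<.246)&(np.hypot(P[...,0]-.589,P[...,1]-.055)<.05)
  print(n,cv2.minAreaRect((P[k][:,:2]*1000).astype(np.float32)))
save(c,'w2')
E
```

```text
[0.5899 0.0545 0.2125] [-179.07    0.62  -72.6 ]
wrist ((591.4205932617188, 51.28423309326172), (68.93815612792969, 88.82018280029297), 74.48544311523438)
[0.5904 0.0544 0.2136] [-179.     0.6  -72.6]
wrist ((591.8118896484375, 51.36598587036133), (68.7733154296875, 88.5716552734375), 75.1884536743164)
[0.5913 0.0544 0.2149] [-178.87    0.55  -72.6 ]
wrist ((592.1285400390625, 51.34927749633789), (69.39232635498047, 87.92353057861328), 75.11811065673828)
```

View pics/w2.png

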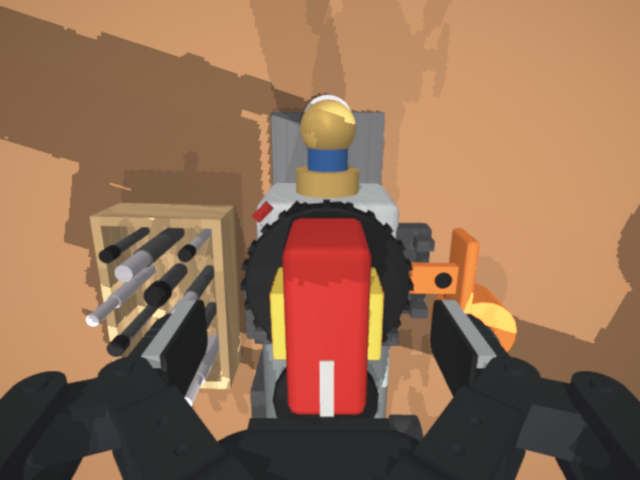

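Emit:
{"api": "drive_tool", "payload": {
  "commands": "1 -0.002 0 -0.005 0;1 -0.0005 0 -0.003 0;1 0 0 0 0;1 0 0 0 0;1 0 0 0 0"
}}

```text
time_s: 4.37
position: [0.5928, 0.0543, 0.2125]
eef_rot: [-178.3, 0.3, -72.6]
force: [-0.3, 0.1, 1.5]
finger_gap: 0.0853
```

```bash
python3 - <<'E'
from red import *
for n in ['wrist']*4:
  c=cap(n);s=c['s'];P=cloud(c);Z=P[...,2];im=c['img'].astype(int)
  k=(im[...,0]>130)&(im[...,1]>110)&(im[...,2]<100)&(Z>.226)&(Z<.236)&(np.hypot(P[...,0]-.589,P[...,1]-.055)<.05)
  q=cv2.minAreaRect((P[k][:,:2]*1000).astype(np.float32))
  print(s['position'].round(4),s['eef_rot'].round(2),np.round(q[0],1),np.round(q[1],1),round(q[2],1))
E
```

```text
[0.5928 0.0543 0.2125] [-178.25    0.34  -72.59] [588.4  52.7] [42.7 28.8] 17.6
[0.5929 0.0543 0.2125] [-178.24    0.34  -72.59] [588.5  52.6] [42.7 28.7] 17.6
[0.5929 0.0543 0.2125] [-178.25    0.34  -72.59] [588.6  52.4] [42.6 28.8] 17.1
[0.5928 0.0543 0.2123] [-178.27    0.35  -72.59] [588.6  52.4] [42.9 28.5] 17.0
```

Emit:
{"api": "drive_tool", "payload": {
  "commands": "1 -0.004 0 -0.004 0.2;1 -0.001 0 -0.001 0"
}}

```text
time_s: 4.73
position: [0.5878, 0.0543, 0.2071]
eef_rot: [-178.3, 0.3, -72.4]
force: [-0.3, -0.4, -0.2]
finger_gap: 0.0856
```

```bash
python3 - <<'E'
from red import *
for n in ['wrist']*4:
  c=cap(n);s=c['s']
  print(s['position'].round(4),s['eef_rot'].round(2),s['joint_positions'].round(2),s['force'].round(1))
E
```

```text
[0.5878 0.0543 0.2071] [-178.25    0.34  -72.37] [  -1.44   12.02   -9.4    67.04    0.89 -109.05] [-0.3 -0.4 -0.2]
[0.5879 0.0543 0.2072] [-178.23    0.33  -72.38] [  -1.44   12.01   -9.4    67.03    0.89 -109.04] [-0.6 -0.2  1. ]
[0.5882 0.0543 0.2075] [-178.2     0.33  -72.38] [  -1.44   12.01   -9.36   67.03    0.89 -109.04] [ 0.4 -1.2  0.2]
[0.5885 0.0543 0.2077] [-178.18    0.32  -72.38] [  -1.44   12.02   -9.33   67.03    0.89 -109.04] [ 0.3 -0.4 -0.3]
```

Emit:
{"api": "drive_tool", "payload": {
  "commands": "1 0.0005 0 -0.006 0;0.45 0 0 0 0;0.45 0 0 0 0;0.45 0 0 0 0",
  "newtons": 30
}}

```text
time_s: 5.27
position: [0.5894, 0.0543, 0.2011]
eef_rot: [-178.2, 0.3, -72.4]
force: [-0.2, -0.5, -0.1]
finger_gap: 0.052
```

```bash
python3 - <<'E'
from red import *
for n in ['wrist']*4:
  c=cap(n);s=c['s']
  print(s['position'].round(4),s['eef_rot'].round(2),s['force'].round(1),s['finger_gap'])
save(c,'w3')
E
```

```text
[0.5894 0.0543 0.2011] [-178.15    0.31  -72.39] [-0.2 -0.5 -0.1] 0.051968334249425145
[0.5895 0.0543 0.2012] [-178.14    0.3   -72.39] [ 0.3 -0.7 -0.1] 0.04381467135554089
[0.5892 0.0542 0.2016] [-178.17    0.29  -72.38] [-0.5  0.7  4.1] 0.038920322324453686
[0.5893 0.0542 0.2016] [-178.16    0.29  -72.38] [-1.4  0.4  1.3] 0.03862676095724074
```

View pics/w3.png

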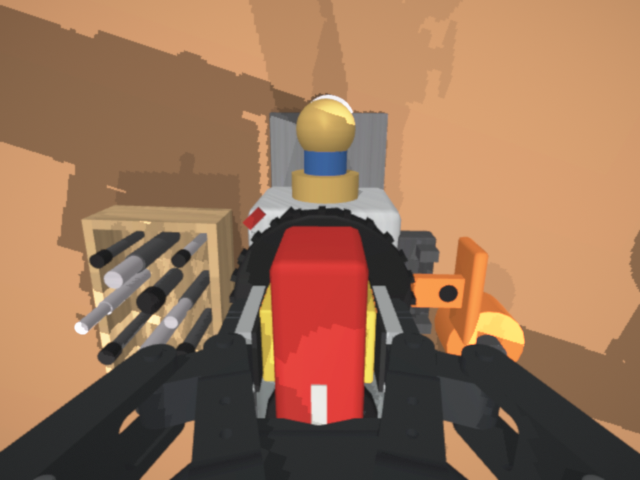

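Emit:
{"api": "drive_tool", "payload": {
  "commands": "0.45 0 0 0.0015 0;0 0 0 0 0;0 0 0 0 0;0 0 0 0 0;0 0 0 0 0",
  "newtons": 35
}}

```text
time_s: 5.88
position: [0.5886, 0.054, 0.2027]
eef_rot: [-178.3, 0.3, -72.4]
force: [0.4, 0.7, 1.2]
finger_gap: 0.0303
```

```bash
python3 - <<'E'
from red import *
for n in ['wrist']*2:
  c=cap(n);s=c['s']
  print(s['position'].round(4),s['eef_rot'].round(2),s['force'].round(1),s['wrist_torque'].round(2),s['finger_gap'])
save(c,'w4')
E
```

```text
[0.5886 0.054  0.2027] [-178.29    0.28  -72.36] [0.4 0.7 1.2] [-0.18  0.67  0.05] 0.030298901912345542
[0.5886 0.054  0.2027] [-178.29    0.28  -72.36] [-0.5  0.   0.1] [-0.2   0.65  0.05] 0.02975830942682703
```

View pics/w4.png

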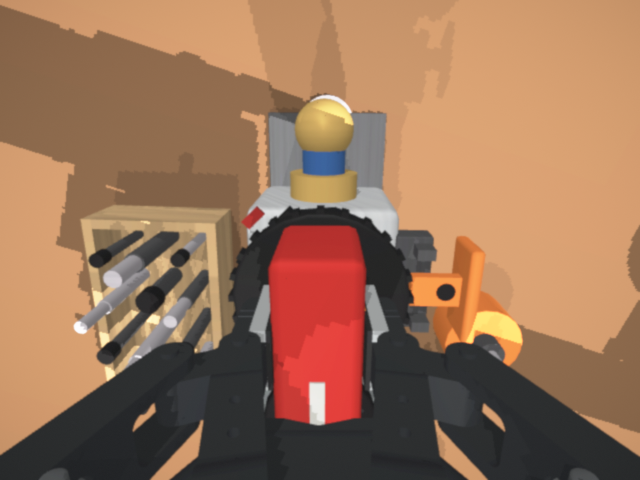

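The gap is 30 mm with almost no side force, so both tabs are pressed in. I'll start the turn gently.

Emit:
{"api": "drive_tool", "payload": {
  "commands": "0 0 0 0 -3;0 0 0 0 -3;0 0 0 0 -4;0 0 0 0 -4"
}}

```text
time_s: 6.32
position: [0.5886, 0.0539, 0.2027]
eef_rot: [-178.3, 0.3, -86.9]
force: [0.9, -0.1, 0.7]
finger_gap: 0.03
```

```bash
python3 - <<'E'
from red import *
for n in ['wrist']*2:
  c=cap(n);s=c['s']
  print(s['position'].round(4),s['eef_rot'].round(2),s['force'].round(1),s['wrist_torque'].round(2),s['finger_gap'])
save(c,'w5')
E
```

```text
[0.5886 0.0539 0.2027] [-178.32    0.27  -86.85] [ 0.9 -0.1  0.7] [-0.12  0.63  0.16] 0.029994520744756118
[0.5886 0.0539 0.2027] [-178.32    0.28  -87.01] [ 2.  -0.7 -0.4] [-0.08  0.67 -0.12] 0.02991939008815328
```

View pics/w5.png

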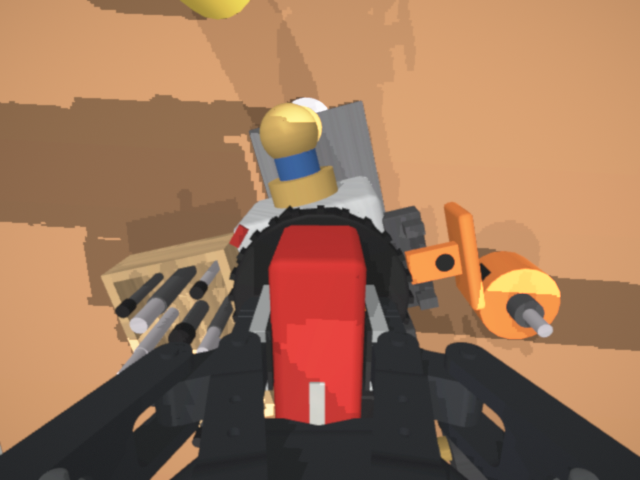

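The knob turns with the jaws and the unit rotates in view, so I'll continue.

Emit:
{"api": "drive_tool", "payload": {
  "commands": "0 0 0 0 -5;0 0 0 0 -6;0 0 0 0 -6;0 0 0 0 -6;0 0 0 0 -6;0 0 0 0 -6;0 0 0 0 -6;0 0 0 0 -6"
}}

```text
time_s: 7.08
position: [0.5883, 0.0536, 0.2027]
eef_rot: [-178.4, 0.4, -134.8]
force: [1.5, -1.1, 1.0]
finger_gap: 0.03
```

```bash
python3 - <<'E'
from red import *
for n in ['wrist']*2:
  c=cap(n);s=c['s']
  print(s['position'].round(4),s['eef_rot'].round(2),s['force'].round(1),s['wrist_torque'].round(2),s['finger_gap'])
save(c,'w6')
E
```

```text
[0.5883 0.0536 0.2027] [-178.43    0.37 -134.77] [ 1.5 -1.1  1. ] [0.21 0.58 0.15] 0.0299721026592033
[0.5883 0.0536 0.2027] [-178.43    0.38 -135.  ] [-0.1 -2.  -0.3] [ 0.22  0.53 -0.14] 0.03009069832322414
```

View pics/w6.png

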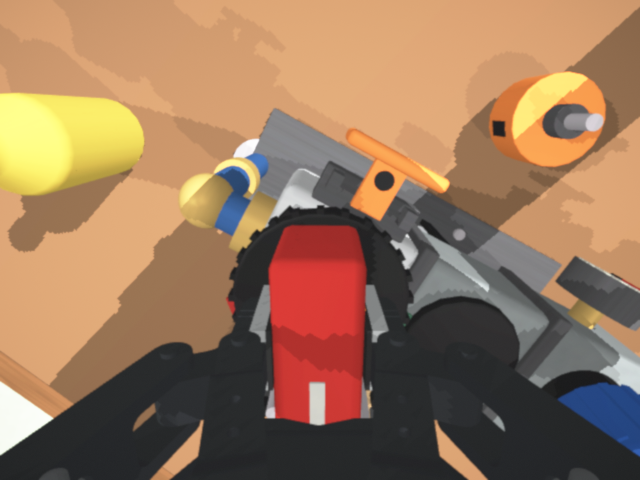

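Emit:
{"api": "drive_tool", "payload": {
  "commands": "0 0 0 0 -5;0 0 0 0 -6;0 0 0 0 -6;0 0 0 0 -6;0 0 0 0 -6;0 0 0 0 -6;0 0 0 0 -6;0 0 0 0 -6;0 0 0 0 -6;0 0 0 0 -6;0 0 0 0 -4;0 0 0 0 -3"
}}

```text
time_s: 8.18
position: [0.5878, 0.0537, 0.2028]
eef_rot: [-178.8, 0.4, 159.6]
force: [-1.0, -2.0, 0.3]
finger_gap: 0.0301
```

```bash
python3 - <<'E'
from red import *
for n in ['wrist']*2:
  c=cap(n);s=c['s']
  print(s['position'].round(4),s['eef_rot'].round(2),s['force'].round(1),s['wrist_torque'].round(2),s['finger_gap'],s['joint_positions'].round(1))
save(c,'w7')
E
```

```text
[0.5878 0.0537 0.2028] [-178.8     0.42  159.59] [-1.  -2.   0.3] [0.18 0.11 0.2 ] 0.030059651031133897 [-0.4 13.3 -8.2 68.4 -1.3 20. ]
[0.5878 0.0537 0.2028] [-178.8     0.42  159.49] [-1.9 -1.4  1.3] [ 0.31  0.09 -0.09] 0.029518871108184 [-0.4 13.4 -8.2 68.4 -1.3 20.1]
```

View pics/w7.png

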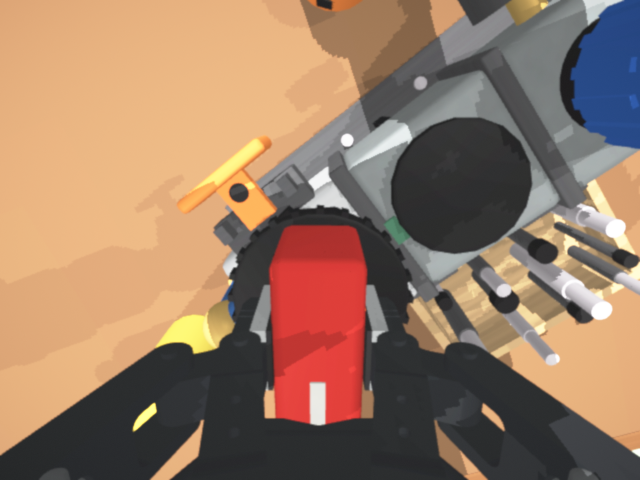

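Emit:
{"api": "drive_tool", "payload": {
  "commands": "0 0 0 0 -3;0 0 0 0 -2.5;0 0 0 0 -1.5"
}}

```text
time_s: 8.53
position: [0.5878, 0.0537, 0.2028]
eef_rot: [-178.9, 0.4, 153.2]
force: [-0.7, -0.6, -0.7]
finger_gap: 0.0301
```

```bash
python3 - <<'E'
from red import *
s=r.sense();print(s['position'].round(4),s['eef_rot'].round(2),s['force'].round(1),s['wrist_torque'].round(2),s['finger_gap'])
E
```

```text
[0.5878 0.0537 0.2028] [-178.86    0.42  153.18] [-0.7 -0.6 -0.7] [0.15 0.05 0.15] 0.030090561163984453
```

Emit:
{"api": "drive_tool", "payload": {
  "commands": "0 0 0 0 -1;0 0 0 0 -1"
}}

```text
time_s: 8.7
position: [0.5878, 0.0537, 0.2028]
eef_rot: [-178.9, 0.4, 151.3]
force: [-1.4, -1.2, -0.1]
finger_gap: 0.0297
```

```bash
python3 - <<'E'
from red import *
for n in ['wrist']*2:
  s=cap(n)['s'];print(s['position'].round(4),s['eef_rot'].round(2),s['force'].round(1),s['wrist_torque'].round(2),s['finger_gap'])
E
```

```text
[0.5878 0.0537 0.2028] [-178.88    0.42  151.34] [-1.4 -1.2 -0.1] [0.22 0.09 0.15] 0.029703761595785114
[0.5878 0.0537 0.2028] [-178.88    0.42  151.28] [-1.4 -0.7  0.2] [0.21 0.08 0.06] 0.029690109376813968
```

Emit:
{"api": "drive_tool", "payload": {
  "commands": "0.6 0 0 0 0;0.6 0 0 0 0;0.7 0 0 0 0;0.9 0 0 0 0;0.9 0 0 0 0"
}}

```text
time_s: 9.22
position: [0.5888, 0.054, 0.2025]
eef_rot: [-178.9, 0.5, 151.5]
force: [-0.5, -0.1, 0.1]
finger_gap: 0.0767
```

```bash
python3 - <<'E'
from red import *
c=cap('wrist');s=c['s'];print(s['position'].round(4),s['eef_rot'].round(2),s['force'].round(1),s['wrist_torque'].round(2),s['finger_gap'])
save(c,'w8')
E
```

```text
[0.5888 0.054  0.2025] [-178.91    0.52  151.48] [-0.5 -0.1  0.1] [ 0.03 -0.01 -0.05] 0.076657728717196
```

View pics/w8.png

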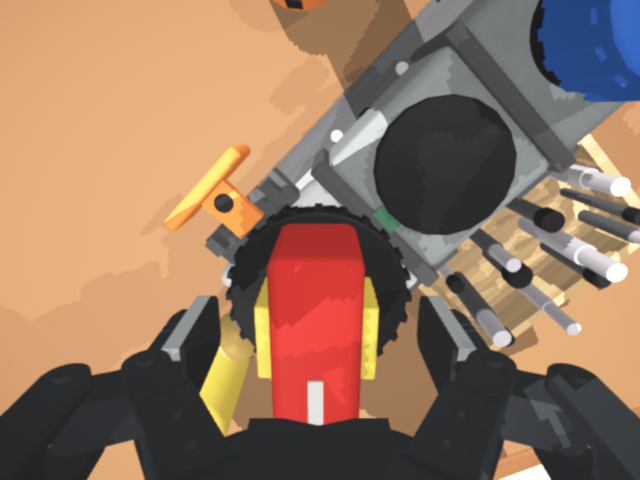

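Emit:
{"api": "drive_tool", "payload": {
  "commands": "0.9 0 0 0.02 0;0.9 0 0 0.03 0;0.9 0 0 0.03 0;0.5 -0.01 -0.003 0.01 6;0.3 -0.015 -0.005 0 6;0 -0.015 -0.005 0 6;0 -0.015 -0.005 0 6;0 -0.015 -0.005 0 6;0 -0.015 -0.005 0 6;0 -0.01 -0.003 0 5;0 -0.006 -0.002 0 4;0 0 0 0 0"
}}

```text
time_s: 10.27
position: [0.4853, 0.0201, 0.3009]
eef_rot: [-178.7, 1.1, -161.1]
force: [0.3, -0.4, -0.4]
finger_gap: 0.0003
```

```bash
python3 - <<'E'
from red import *
s=r.sense();print(s['position'].round(4),s['eef_rot'].round(2),s['force'].round(1),s['finger_gap'],s['joint_positions'].round(1))
c=cap('wrist');save(c,'w9');P=cloud(c);Z=P[...,2];im=c['img'].astype(int)
k=(im[...,0]>150)&(im[...,1]>60)&(im[...,1]<190)&(im[...,2]<90)&(Z>.17)&(Z<.205)
p=P[k];print(len(p),cv2.minAreaRect((p[:,:2]*1000).astype(np.float32)))
t=cap('top');save(t,'t9',(160,200,360,350),4)
E
```

```text
[0.4853 0.0201 0.3009] [-178.67    1.1  -161.12] [ 0.3 -0.4 -0.4] 0.0002733680674843296 [ -4.8  -1.2 -12.7  77.   -0.8 -23.7]
1588 ((603.7548217773438, -41.01971435546875), (34.20127487182617, 254.87696838378906), 43.44437026977539)
```

View pics/w9.png

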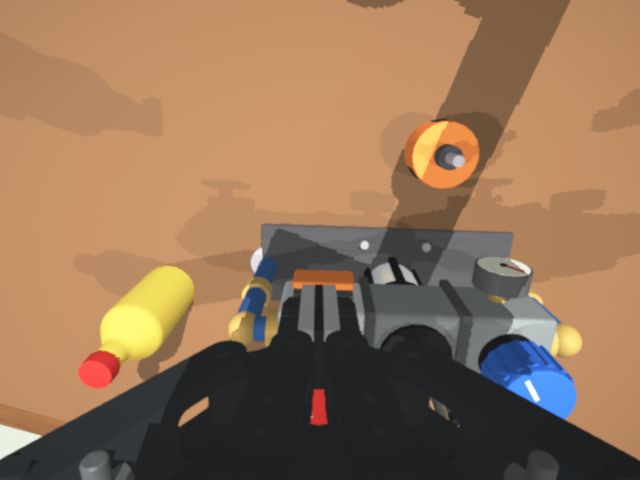

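View pics/t9.png

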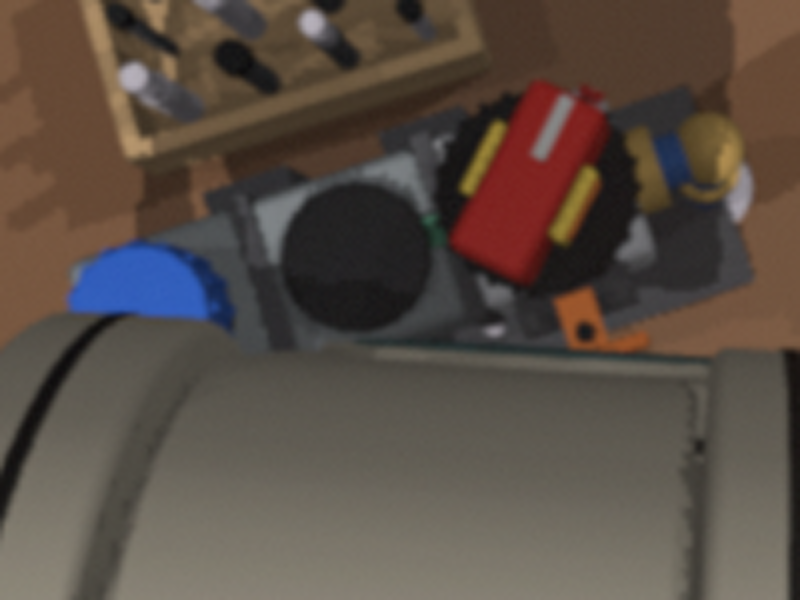

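Emit:
{"api": "drive_tool", "payload": {
  "commands": "0 0 0 -0.02 -1;0 0 0 -0.025 -0.7;0 0 0 -0.025 0;0 0 0 -0.025 0;0 0 0 -0.015 0;0 0 0 -0.008 0;0 0 0 0 0"
}}

```text
time_s: 10.95
position: [0.4938, 0.0212, 0.1816]
eef_rot: [-178.5, 1.8, -163.7]
force: [-0.8, 0.4, -0.3]
finger_gap: 0.0
```

```bash
python3 - <<'E'
from red import *
for i in range(2):
  c=cap('wrist');s=c['s'];print(s['position'].round(4),s['eef_rot'].round(2),s['force'].round(1),s['finger_gap'])
save(c,'w10')
c=cap('scene');save(c,'s10',(300,150,520,315),3.6)
E
```

```text
[0.4938 0.0212 0.1816] [-178.45    1.79 -163.66] [-0.8  0.4 -0.3] 2.4108617170581487e-05
[0.4943 0.0212 0.1825] [-178.43    1.85 -163.65] [ 0.9 -0.2 -0.4] -0.00021179345407445558
```

View pics/w10.png

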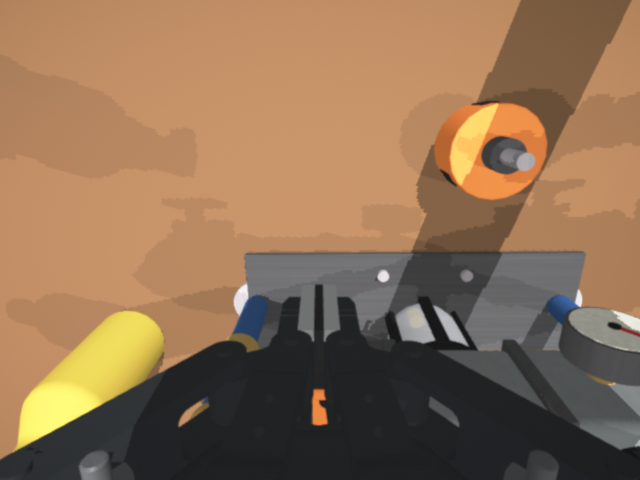

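View pics/s10.png

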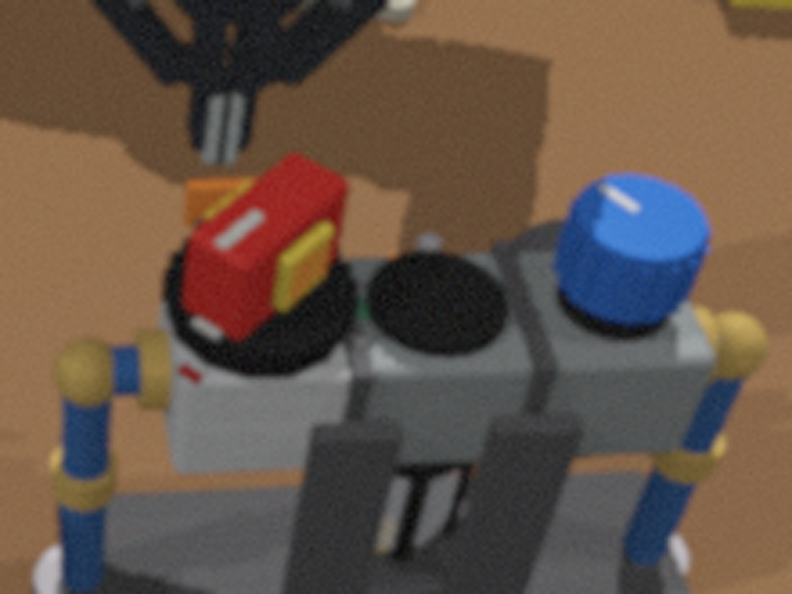

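Emit:
{"api": "drive_tool", "payload": {
  "commands": "0 0.006 0.002 -0.002 0;0 0.006 0.002 -0.001 0;0 0.004 0.001 0 0;0 0.002 0.001 0 0"
}}

```text
time_s: 11.43
position: [0.5171, 0.0269, 0.1851]
eef_rot: [-178.2, 2.3, -163.7]
force: [-2.9, -2.3, -1.7]
finger_gap: 0.0002
```

```bash
python3 - <<'E'
from red import *
s=r.sense();print(s['position'].round(4),s['eef_rot'].round(2),s['force'].round(1),'ux',(s['position'][:2]-[.5887,.054])@[.955,.297])
E
```

```text
[0.5171 0.0269 0.1851] [-178.17    2.29 -163.69] [-2.9 -2.3 -1.7] ux -0.07639274917769086
```

Emit:
{"api": "drive_tool", "payload": {
  "commands": "0 0.003 0.001 -0.002 0;0 0.003 0.001 -0.001 0"
}}

```text
time_s: 11.6
position: [0.5228, 0.0287, 0.1826]
eef_rot: [-178.1, 2.2, -163.7]
force: [-3.2, 0.1, 2.4]
finger_gap: 0.0001
```

```bash
python3 - <<'E'
from red import *
for i in range(2):
  c=cap('wrist');s=c['s'];print(s['position'].round(4),s['eef_rot'].round(2),s['force'].round(1),'ux',(s['position'][:2]-[.5887,.054])@[.955,.297])
E
```

```text
[0.5228 0.0287 0.1826] [-178.13    2.15 -163.7 ] [-3.2  0.1  2.4] ux -0.0704149979280134
[0.5236 0.0289 0.1825] [-178.14    2.21 -163.69] [-2.6  0.2  1.3] ux -0.06964808390593301
```

Emit:
{"api": "drive_tool", "payload": {
  "commands": "0 0.002 0.0006 0 0;0 0.002 0.0006 0 0"
}}

```text
time_s: 11.87
position: [0.5258, 0.0297, 0.1823]
eef_rot: [-178.1, 2.0, -163.7]
force: [-9.7, -2.8, 5.7]
finger_gap: 0.0
```

```bash
python3 - <<'E'
from red import *
for i in range(2):
  c=cap('wrist');s=c['s'];print(s['position'].round(4),s['eef_rot'].round(2),s['force'].round(1),'ux',(s['position'][:2]-[.5887,.054])@[.955,.297])
E
```

```text
[0.5258 0.0297 0.1823] [-178.12    2.01 -163.7 ] [-9.7 -2.8  5.7] ux -0.06725884591813196
[0.5258 0.0297 0.1824] [-178.12    1.98 -163.7 ] [-6.1 -1.4  4.4] ux -0.06728409642670033
```

Emit:
{"api": "drive_tool", "payload": {
  "commands": "0 0.003 0.001 0 0;0 0.003 0.001 0 0"
}}

```text
time_s: 12.13
position: [0.5258, 0.0297, 0.1822]
eef_rot: [-178.0, 1.2, -163.8]
force: [-10.8, -4.4, 8.9]
finger_gap: -0.0002
```

```bash
python3 - <<'E'
from red import *
s=r.sense();print(s['position'].round(4),s['eef_rot'].round(2),s['force'].round(1),'ux',(s['position'][:2]-[.5887,.054])@[.955,.297])
E
```

```text
[0.5258 0.0297 0.1822] [-178.01    1.23 -163.77] [-10.8  -4.4   8.9] ux -0.06727647042951719
```

Firm stop: the arm no longer advances. I'll back off and check.

Emit:
{"api": "drive_tool", "payload": {
  "commands": "0 -0.008 -0.0025 0 0;0 -0.015 -0.005 0 0;0 -0.02 -0.006 0 0;0 -0.02 -0.006 0.02 0;0 -0.03 -0.009 0.03 0;0 -0.035 0 0.035 0;0 -0.035 0.02 0.035 0;0 -0.03 0.03 0.02 0;0 -0.02 0.03 0 0;0 -0.02 0.03 0 0;0 0 0 0 0"
}}

```text
time_s: 13.05
position: [0.3109, 0.1075, 0.3147]
eef_rot: [-178.2, 3.2, -164.1]
force: [-0.4, 0.2, -0.8]
finger_gap: 0.0
```

```bash
python3 - <<'E'
from red import *
s=r.sense();print(s['position'].round(4),s['force'].round(1))
t=cap('top');save(t,'t11',(160,200,360,350),4);save(t,'t11f')
f=lambda x,y,z:atz(t,160+x/4,200+y/4,z).round(4)
P=cloud(t);im=t['img'].astype(int);Z=P[...,2];A=np.array([.589,.0548]);a=np.radians(17.3);ex=np.array([np.cos(a),np.sin(a)]);ey=np.array([-ex[1],ex[0]])
X=(P[...,:2]-A)@ex;Y=(P[...,:2]-A)@ey
k=(im[...,0]>110)&(im[...,2]<90)&(Z>.185)&(Z<.205)&(abs(Y)<.03)&(X<-.035)&(X>-.09)
print('slide X range',np.percentile(X[k],[0,5,50,95]),k.sum())
z=np.load('top0.npz'); t0={q:z[q] for q in z.files};P0=cloud(t0);i0=t0['img'].astype(int);Z=P0[...,2];X=(P0[...,:2]-A)@ex;Y=(P0[...,:2]-A)@ey
k=(i0[...,0]>110)&(i0[...,2]<90)&(Z>.185)&(Z<.205)&(abs(Y)<.03)&(X<-.035)&(X>-.09)
print('before',np.percentile(X[k],[0,5,50,95]),k.sum())
k=(P[...,2]>.235)&(P[...,2]<.246)&(np.hypot(*(P[...,:2]-A).transpose(2,0,1))<.045)
print(cv2.minAreaRect((P[k][:,:2]*1000).astype(np.float32)))
E
```

```text
[0.3109 0.1075 0.3147] [-0.4  0.2 -0.8]
slide X range [-0.05493062 -0.05447834 -0.05112381 -0.04057958] 148
before [-0.06746718 -0.06698963 -0.06157299 -0.04142813] 237
((589.1376342773438, 55.79285430908203), (30.251405715942383, 67.76589965820312), 61.446109771728516)
```

View pics/t11.png

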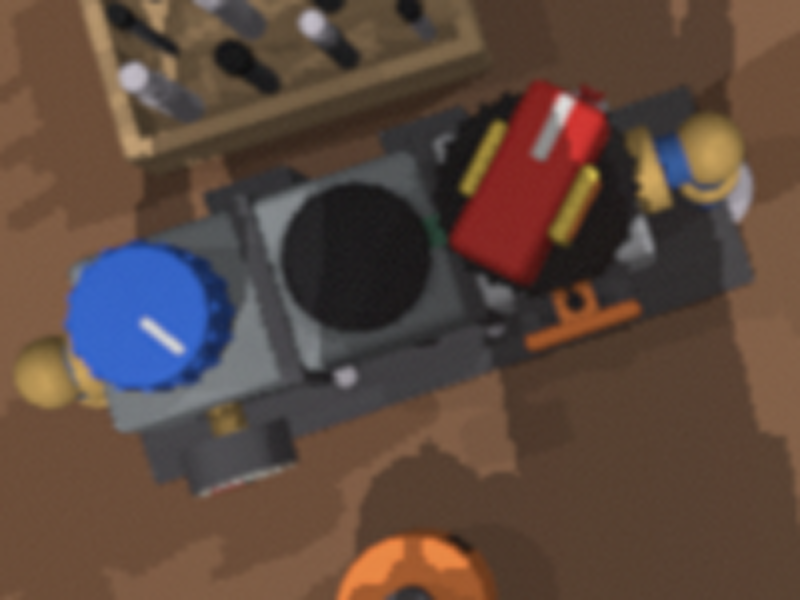

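View pics/t11f.png

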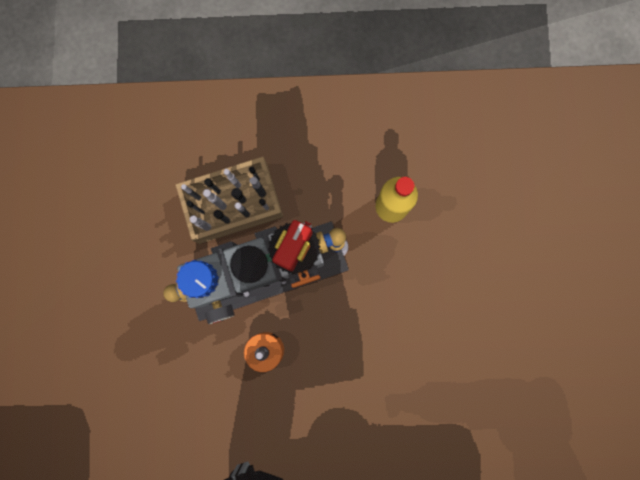

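```bash
python3 -c "
from cell import r
print(r.job_done())"
```

```text
the job is handed in; nothing more can be done
None
```

The drill's air is isolated: the shut-off knob is turned to shut with both tabs out, and the orange slide is pushed fully in. I handed the job in at about 13 s; it reports no verdict.

**What I did:** I gripped both yellow tabs until the gap was 30 mm, so both were pressed in. I then turned the knob about 136° clockwise with side forces of only 1–2 N and released it. With the fingers shut, I pushed the slide to its firm stop, where it stopped advancing at about 11 N of forward push. Then I moved the arm well clear.

**Last checks:**
- **Knob:** in the top view the bar stands about 44° (mod 90) from its start angle, which fits about 136° (2.37 rad) by the wrist turn. Both tabs look out.
- **Slide:** its plate moved 12.5 mm by the depth map, against 12 mm nominal, so it is fully in within measuring error.
- **Things to be left alone:** the regulator mark, oil bottle, hole saw and crate look unmoved in the picture.
- **Robot:** the force reading is about zero, so it touches nothing.

**Disagreements:** the top and wrist cameras differed by about 3 mm on the knob's position along the bar. I used a value in between. The tool also tilted 1–3° during the moves, with no visible effect on the job.

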